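# Fold the drill case's flap over and tuck it under the lip

### The arm

A 6-joint arm with a two-finger parallel gripper is mounted at the origin on the work surface; the furniture and walls round the work are solid. World frame = base frame: x ahead of the robot, y to its left, z up, the work surface at z = 0. Lengths are in mm, angles in rad, forces in N, time in s.
With the tool pointing down it reaches from about 275 to 1000 mm from the base axis. Payload 8.4 kg.
Tool frame: the origin (TCP) lies at the very end of the fingers, on their centre line; the grasp point (between the pads) lies 19 mm behind it (r.pinch_z is the distance from the TCP to the grasp point, in mm); z points along the fingers, y is the line along which they close (so a half turn about z gives the same grasp; the last joint's range is limited). The gripper opens to 85 mm and grips with 20 to 120 N. Pads are 22 mm wide; open, the fingers measure 114 mm over their backs; the gripper's body (76 mm by 85 mm) begins 54 mm behind the grasp point. The pads swing forward as they close: fully open they stand 13 mm farther back than shut.
Start: joints at [1.285, 0.353, 1.633, -0, 1.155, -0.002], TCP at [175.002, 600.002, 231.281] pointing down, gripper open.
Joint ranges: [-2.63, 2.63], [-0.92, 2.1], [0.06, 2.66], [-1.3, 4.44], [0, 2.69], [-3.02, 3.02]. Speed limits (rad/s): [2.22, 2.22, 2.79, 3.14, 3.14, 3.14].

### API

Orientations are given as [roll, pitch, yaw] about the fixed x, y, z axes, in that order (R = Rz(yaw) Ry(pitch) Rx(roll)).
In Python, from rig import r gives the robot as it stands.
- The arm moves only by the tool carry_out, never from a script. Its argument "series" is a list of rows, each a list of 7 numbers: the turn, a rotation vector about the tool's x, y, z as a fraction of full scale, then the shift along the tool's x, y, z as a fraction of full scale, then the gripper command: -1 is fully open, 1 is shut, values between are in proportion. A call has 1 to 8 rows; each row is the pose to reach, as a shift and turn from the pose commanded when the call began, along the tool's axes at that moment, turning the shorter way round; what a row does not reach only later rows make up. Full scale, the value 1, is 0.25 m for a shift and pi rad for a turn. A row lasts 1/8 s, in which the tool goes at most 62.5 mm and 10.7 degrees, less where a joint would pass 70% of its speed; a pose out of reach is approached as far as the arm can. A call with a number of a shift or a turn outside -1 to 1 is refused whole. A call with a gripper value outside its range is refused whole. The fingers move at their own pace and stop on an object; "force" is the grip in N (left out, the last holds). Time passes only in rows, so rows that repeat a pose let the fingers close. It gives the time, the measured TCP pose, the force, the opening and the grip force at its end, in the units of the state.
- r.sense(): the state, without advancing time (a new reading comes with each control period).
- r.grab_frame(name): name is "scene" or "top" or "wrist"; returns the picture (420x560x3 uint8, red, green, blue); there is no depth.
- r.get_calibration(name): a dict with "K" (3x3 intrinsics, pixels), "pose" (4x4, takes a point from camera to world coordinates). Camera axes: x right, y up, looking along -z (the intrinsics and any distortion apply to the point x, -y, -z); pixel columns grow to the right and rows downward; lengths in mm; the calibration is good to about 2 mm. A picture is of the moment at which its call begins: read the wrist's pose just before it. get_calibration takes no time and is no camera call; for the wrist camera it gives the pose at the moment of the call.
- r.sign_off(): hands the job in; it is judged then, once.
Trained networks look in the newest picture that a camera, given by its name, has taken for a name from the list of things; names that differ only in an ending like _2 or _b are one class to them, and where a whole thing is asked for, a point or a joint stands for the part that bears it (a point fixed in the world has none). Each returns a list of dicts, best first, with "score" (0 to 1); they miss things now and then, are a little off and sometimes report something else, mostly with a low value. They report only what shows in the picture. A call takes as long as a camera call.
- r.silhouettes(camera, label): "region" (420x560 bool, what is visible of it) and "position" ([row, column] in pixels, amid what is visible of it).
The state is a dict: "clock": time; "qpos": joint angles; "qvel": joint speeds; "joint_efforts": joint torques, N m; "eef_pos": TCP position; "tcp_rot": TCP orientation; "contact_force": force on the tool from outside, world axes, zero at the start; "wrist_torque": the same for the moment, N m; "opening": opening from 0.0 (shut) to 1.0 (fully open); "grasp_force": force on a finger pad.
Only numpy, scipy, OpenCV 4.12 (cv2) and the standard library are available. Lean on these libraries where they do the work, as an engineer would, in place of code of your own. Each camera call takes 0.05 s, during which the arm holds its last target. There are 200 camera calls.

### The job

Close the small plywood drill case on the bench with fingertip pushes alone: fold its standing flap over until it lies flat on the tray, and while it is still pressed down push it along until its front edge is fully home beneath the steel lip, so that it stays shut when you let go. Push only on the outer side of the flap (the side with the thumb ramp): nothing is to be gripped, its cork-lined inner side is not to be touched, and the tools and parts lying about must stay where they are.

Things in the scene. Friction and masses are not known exactly. Their poses are not given: they have to be found in the camera images.
- case: Open plywood tray with a row of drills in it, 150 (x) x 140 (y) x 40 mm high, screwed to the bench (it cannot move). Origin at the middle of its underside, on the bench top. Its z is up; its -x side carries the steel lip and its +x side the flap's hinge. Along -x is the direction in which the flap folds over and is then pushed home.
- lip (a point): Middle of the free edge of the fixed steel lip, at its underside: case frame (-0.055, 0, 0.053). The lip is a level strip 100 mm wide (y), 4 mm thick and 22 mm deep; it reaches from this edge back to an upright at case x = -0.075. Its underside stands 5 mm above the top of the flap panel when the flap lies flat.
- flap_hinge (a point): Middle of the flap's hinge pin (axis along case y), 42 mm above the bench; case frame (0.068 - s, 0, 0.042), where s is the value of joint tuck. The pin runs in slots, so that the whole flap can be slid towards the lip.
- flap_edge (a point): Middle of the flap's free front edge, half-way through its 6 mm thickness, 115 mm from the hinge pin. The flap is a plywood panel 136 mm wide (y), 6 mm thick; lying flat its underside is 42 and its top 48 mm above the bench. Its outer side (away from the lip when open, on top when shut) bears the thumb ramp, its inner side a cork liner.
- ramp_face (a point): Foot of the thumb ramp's steep face, mid-width on the panel's outer surface, 76 mm from the hinge pin. The ramp is a wooden wedge 60 mm wide; its steep face looks to the hinge and stands 7.5 mm out, then it slopes down over 33 mm towards the free edge. A fingertip on the bare panel between hinge and ramp holds the flat flap down and, moved towards the lip, pushes on this face.
- liner: Cork sheet 96 x 120 x 3 mm glued to the inner side of the flap; not to be touched. Origin at the hinge pin's middle, turning with the flap.
- flap (a joint): Angle of the flap, rad: 0 lying flat on the tray, 1.57 upright, more than that leaning back away from the lip (up to 2.1). A stiff hinge with a light spring: it stays where it is left when about upright, but let go from flat it springs part-way up. About 1 N at the free edge moves it.
- tuck (a joint): How far the flap is slid towards the lip, m: 0 fully back, 0.025 fully home against its stop. At 0 the flat flap's front edge is 8 mm short of the lip's edge; at 0.025 it is 17 mm beneath the lip. About 6 N of friction; it stays where it is put. If it is slid on before the flap is down, the flap lands on top of the lip.
- tape_measure: Loose bystander: tape measure 38 x 74 x 65 mm standing beside the case, origin under its middle.
- block_4: Loose bystander: wooden block 50 x 70 x 40 mm by the case's front corner, origin under its middle.
- driver_1: Loose bystander: screwdriver 190 mm long, 27 mm high, lying on the bench to the left of the case, origin under its middle.
- mug: Loose bystander: enamel mug 77 x 104 x 89 mm, origin under its middle.
- sanding_block: Loose bystander: sanding block 67 x 112 x 39 mm, origin under its middle.

How it is judged (in metres and radians):
On the way, in this order (a step that is already met when the one before it is completed fails the run):
1. the flap is folded down onto the tray, not yet under the lip (value of joint flap below 0.12 rad and value of joint tuck below 0.012 m), for 0.05 s.
2. the flap is pushed home, its edge beneath the lip (value of joint flap below 0.085 rad and value of joint tuck above 0.02 m and z of flap_edge in the frame of lip below 0 m), for 0.2 s.
At the end, for the whole second after the job is handed in: The flap lies down within 0.085 rad of flat and at rest, slid at least 20 of its 25 mm, with its front edge at least 10 mm in under the lip and below the lip's underside; the lip alone keeps it down (all of step 2 and x of flap_edge in the frame of lip below -0.01 m and velocity of joint flap below 0.05 rad/s); the robot touches nothing.
It fails at once if the cork-lined inner side of the flap is touched or the flap is pinched (contact force between the fingers and liner above 0.5 N).
It fails at once if a loose thing on the bench is pushed aside, lifted or carried (more than 20 mm) (distance of any of tape_measure, block_4, driver_1, mug, sanding_block from where it was at the start of the episode above 0.02 m).
It also fails if it takes over 42 s, if anything falls off the work surface, if the arm or the gripper's body presses on something with over 40 N, if the wrist force passes 120 N, or if a joint passes its speed limit or range.

## Working session

There is one attempt and no reset: what is moved stays moved. The work goes in short steps, Python scripts to look and compute and a tool call to move; the robot and the scene stay as the last step left them, time stands still between calls to the robot, and variables do not carry over. Pictures are saved under pics/ and viewed, at most 10 in all, crops included, and the job is handed in when it is done.

Besides the shell and the picture viewer there is one more tool, called after ">>>" as name(argument=value, ...), one argument or row to a line, values as JSON. carry_out: Moves the arm, as the interface text tells. Its arguments: {"type":"object","properties":{"series":{"type":"array"},"force":{"type":"number"}},"required":["series"]}

```bash
mkdir -p pics; cat > h.py <<'E'
import numpy as np, cv2
from rig import r
def save(cam,name):
    im=r.grab_frame(cam); cv2.imwrite('pics/'+name,cv2.cvtColor(im,cv2.COLOR_RGB2BGR)); return im
def ray(cam,px):  # px=(row,col)
    c=r.get_calibration(cam);K=np.array(c['K']);T=np.array(c['pose'])
    d=np.linalg.solve(K,[px[1],px[0],1.]);d=T[:3,:3]@(d*[1,-1,-1]);return T[:3,3],d
def onz(cam,px,z):
    o,d=ray(cam,px);return o+d*(z-o[2])/d[2]
def proj(cam,P):
    c=r.get_calibration(cam);K=np.array(c['K']);T=np.array(c['pose'])
    p=T[:3,:3].T@(np.array(P)-T[:3,3]);p=K@(p*[1,-1,-1]);return p[:2]/p[2]
E
python3 - <<'E'
from h import *
a=save('scene','a_scene.png');b=save('top','a_top.png')
for c in ('top','scene'):
    print(c,r.get_calibration(c))
    for l in ('case','flap_edge','liner','ramp_face','tape_measure','block_4','driver_1','mug','sanding_block'):
        for s in r.silhouettes(c,l)[:2]:
            print(c,l,round(s['score'],2),np.round(s['position']),s['region'].sum(),cv2.minAreaRect(np.argwhere(s['region'])[:,::-1].astype(np.float32)))
print(r.sense())
E
```

```text
top {'K': array([[509.9823511 ,   0.        , 279.75480169],
       [  0.        , 509.9823511 , 207.95216905],
       [  0.        ,   0.        ,   1.        ]]), 'pose': array([[-4.68650843e-02,  9.76359582e-01, -2.11010972e-01,
         1.77776435e+02],
       [-9.98883809e-01, -4.45591782e-02,  1.56721393e-02,
        -3.90179453e+01],
       [ 5.89916785e-03,  2.11509920e-01,  9.77358048e-01,
         1.13576323e+03],
       [ 0.00000000e+00,  0.00000000e+00,  0.00000000e+00,
         1.00000000e+00]])}
top case 0.94 [166. 288.] 6251 ((286.6460876464844, 164.53370666503906), (98.26180267333984, 72.82185363769531), 57.9946174621582)
top flap_edge 0.97 [138. 271.] 1992 ((271.3475646972656, 135.78404235839844), (31.285066604614258, 71.36454772949219), 54.782405853271484)
top liner 0.57 [137. 270.] 1425 ((271.86260986328125, 137.59701538085938), (25.998804092407227, 61.27259063720703), 54.782405853271484)
top ramp_face 0.66 [136. 273.] 1846 ((271.31988525390625, 135.74481201171875), (29.747243881225586, 69.73062133789062), 54.782405853271484)
top tape_measure 0.79 [202. 248.] 564 (
[... 2478 characters left out ...]
9062), 45.0)
{'clock': 1.0, 'qpos': array([ 1.28460195e+00,  3.52999781e-01,  1.63336620e+00, -2.24011361e-05,
        1.15521617e+00, -2.41008563e-03]), 'qvel': array([-0.00057346,  0.00071286,  0.00077888,  0.00096545, -0.00017761,
       -0.0012437 ]), 'joint_efforts': array([-2.85104783e-03, -6.05169868e+01, -3.42452073e+01, -2.42850938e-04,
        9.77223717e-04,  1.63618597e-05]), 'eef_pos': array([175.01167207, 600.01419462, 231.29559184]), 'tcp_rot': array([3.14158220e+00, 2.05197508e-05, 2.85781740e+00]), 'contact_force': array([-0.05895249, -0.16760644, -0.35171064]), 'wrist_torque': array([ 0.02731899, -0.01714313,  0.00614111]), 'grasp_force': 0.0, 'opening': 1.0025257386506248}
```

```bash
python3 - <<'E'
import cv2,numpy as np
a=cv2.imread('pics/a_top.png')[90:290,120:420];b=cv2.imread('pics/a_scene.png')[120:280,170:410]
cv2.imwrite('pics/b_top.png',cv2.resize(a,None,fx=2.6,fy=2.6,interpolation=2));cv2.imwrite('pics/b_scene.png',cv2.resize(b,None,fx=3.3,fy=3.3,interpolation=2))
E
```

```text
(no output)
```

View pics/b_top.png

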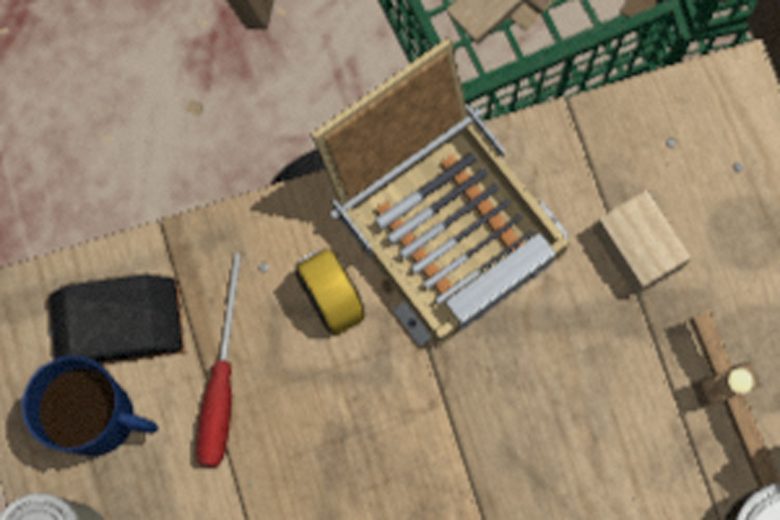

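View pics/b_scene.png

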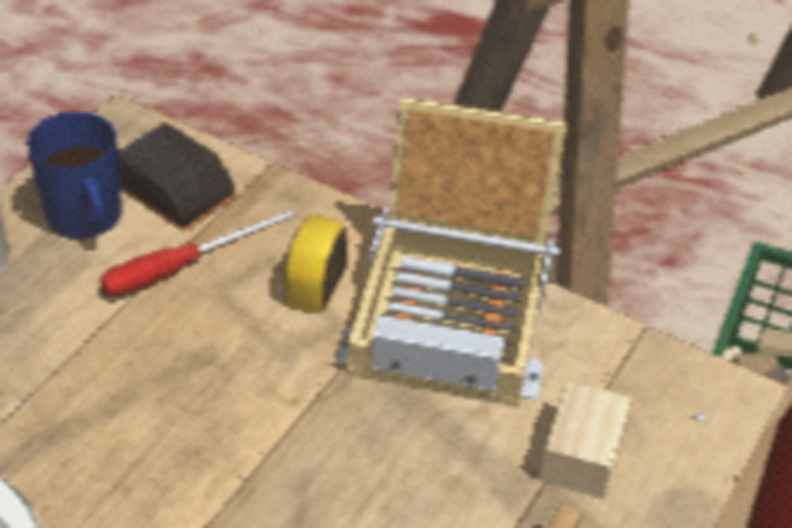

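The top view shows the flap leaning back away from the robot, with the lip nearest the robot. The tape measure is on the left, at crop (330,290), and the block on the right, at (645,240). In both views the cork faces the cameras. Next I fit the case pose and flap angle from these corners.

```bash
cat >> h.py <<'E'
def case2w(p,c): # c: cx,cy,yaw
    x,y,z=p;cs,sn=np.cos(c[2]),np.sin(c[2]);return np.array([c[0]+cs*x-sn*y,c[1]+sn*x+cs*y,z])
def flapP(d,y,n,th,s=0): return (68-s-d*np.cos(th)+n*np.sin(th),y,42+d*np.sin(th)+n*np.cos(th))
E
python3 - <<'E'
from h import *
from scipy.optimize import least_squares
T=lambda u,v:(u/2.6+120-.3,v/2.6+90-.3); S=lambda u,v:(u/3.3+170-.3,v/3.3+120-.3)
fix=[('top',T(447,302),(-55,50,57)),('top',T(543,237),(-55,-50,57)),('top',T(440,338),(-75,70,40)),('top',T(567,240),(-75,-70,40)),
('scene',S(378,318),(-55,50,57)),('scene',S(503,337),(-55,-50,57)),('scene',S(350,372),(-75,70,0)),('scene',S(518,398),(-75,-70,0))]
fl=[('top',T(321,143),(115,68,0)),('top',T(313,135),(115,68,6)),('top',T(447,43),(115,-68,6)),('scene',S(403,100),(115,68,6)),('scene',S(565,124),(115,-68,6)),('scene',S(397,215),(15,68,0))]
def f(p):
    c=p[:3];o=[]
    for cam,px,P in fix:o.append(proj(cam,case2w(P,c))-px)
    for cam,px,P in fl:o.append(proj(cam,case2w(flapP(*P,p[3]),c))-px)
    return np.ravel(o)
s=least_squares(f,[750,0,.6,1.7],x_scale=[100,100,1,1],loss='soft_l1');print(s.x);print(np.round(f(s.x).reshape(-1,2),1))
np.save('case.npy',s.x);c=s.x
print('edge',case2w(flapP(115,0,6,c[3]),c),'hinge',case2w((68,0,42),c),'lip',case2w((-55,0,53),c),'ramp',case2w(flapP(76,0,6,0),c),case2w(flapP(76,0,6,0,25),c))
for l,px,z in(('tape',(202,248),60),('block',(182,364),40),('driver',(248,203),20)):print(l,onz('top',px,z))
E
```

```text
[488.0029557  -91.23993618   0.5969866    1.76060755]
[[-0.7 -0.1]
 [-1.2 -1.8]
 [ 0.1  0.2]
 [ 1.4  0.9]
 [ 0.4 -0.9]
 [ 0.7  0.2]
 [-0.7  1.4]
 [ 0.5  3.1]
 [-1.2 -0.1]
 [ 0.2  0.9]
 [ 2.1 -1.2]
 [-0.8 -0.5]
 [ 0.6  0.1]
 [-2.1 -2.5]]
edge [567.05882103 -37.50391763 153.80254382] hinge [544.24122404 -53.0135425   42.        ] lip [ 442.51612101 -122.15834283   53.        ] ramp [481.38668883 -95.73715897  48.        ] [ 460.71085488 -109.79098017   48.        ]
tape [426.32207397  11.72790747  60.        ]
block [ 464.8233719  -246.62270163   40.        ]
driver [336.35331461 115.93736561  20.        ]
```

>>> carry_out(
  series=[
    [0, 0, 0.06, -0.2, -0.155, 0, 1],
    [0, 0, 0.11, -0.4, -0.31, 0, 1],
    [0, 0, 0.17, -0.6, -0.465, 0, 1],
    [0, 0, 0.22, -0.8, -0.62, 0, 1],
    [0, 0, 0.28, -0.98, -0.76, 0, 1],
    [0, 0, 0.33, -0.98, -0.76, 0, 1],
    [0, 0, 0.36, -0.98, -0.76, 0, 1],
    [0, 0, 0.36, -0.98, -0.76, 0, 1],
  ],
  force=40,
)

```text
clock: 2.0
eef_pos: [357.2, 348.8, 231.4]
tcp_rot: [3.141, -0.0, 1.727]
contact_force: [0.2, 0.3, -1.3]
opening: -0.003
grasp_force: 0.0
```

```bash
cat >> h.py <<'E'
from scipy.spatial.transform import Rotation as Ro
def rel(P,yaw):
    s=r.sense();R=Ro.from_euler('xyz',s['tcp_rot']);c=np.load('case.npy')
    print('shift',np.round(R.inv().apply(np.array(P)-s['eef_pos'])/250,3),'turn',np.round((R.inv()*Ro.from_euler('xyz',[np.pi,0,yaw])).as_rotvec()/np.pi,3))
E
python3 - <<'E'
from h import *
c=np.load('case.npy');print(r.sense());rel(case2w((150,0,230),c),c[2])
E
```

```text
{'clock': 2.0, 'qpos': array([ 7.70582209e-01,  1.56247952e-01,  1.89682263e+00, -8.43572460e-06,
        1.08827510e+00,  6.14318882e-01]), 'qvel': array([ 1.05147825e-02,  4.14642375e-03, -8.01341169e-05, -1.75023902e-03,
        1.43808281e-03, -5.33828675e-02]), 'joint_efforts': array([-3.98605457e-01, -4.47345328e+01, -3.27950227e+01, -1.29469845e-02,
        1.06139451e-03,  8.23469739e-01]), 'eef_pos': array([357.19131377, 348.84783563, 231.39785825]), 'tcp_rot': array([ 3.14138653e+00, -1.36244538e-04,  1.72706358e+00]), 'contact_force': array([ 0.24095808,  0.30528595, -1.29270806]), 'wrist_torque': array([0.01368317, 0.05453892, 0.0157975 ]), 'grasp_force': 0.0, 'opening': -0.0025227908467472166}
shift [-1.564  0.786  0.006] turn [ 0.   -0.    0.36]
```

>>> carry_out(
  series=[
    [0, 0, 0.06, -0.2, 0.1, 0, 1],
    [0, 0, 0.12, -0.4, 0.2, 0, 1],
    [0, 0, 0.18, -0.6, 0.3, 0, 1],
    [0, 0, 0.24, -0.8, 0.4, 0, 1],
    [0, 0, 0.3, -0.96, 0.48, 0, 1],
    [0, 0, 0.36, -0.96, 0.48, 0, 1],
    [0, 0, 0.36, -0.96, 0.48, 0, 1],
  ],
)

```text
clock: 2.88
eef_pos: [512.9, 130.4, 231.1]
tcp_rot: [-3.141, 0.0, 0.598]
contact_force: [-0.2, 0.4, 0.1]
opening: 0.003
grasp_force: 0.0
```

```bash
python3 - <<'E'
from h import *
c=np.load('case.npy');print(r.sense()['eef_pos']);rel(case2w((150,0,230),c),c[2])
E
```

```text
[512.89552663 130.37535213 231.14937715]
shift [0.019 0.677 0.004] turn [-0.  0.  0.]
```

>>> carry_out(
  series=[
    [0, 0, 0, 0.01, 0.2, 0, 1],
    [0, 0, 0, 0.02, 0.4, 0, 1],
    [0, 0, 0, 0.02, 0.6, 0, 1],
    [0, 0, 0, 0.02, 0.68, 0, 1],
    [0, 0, 0, 0.02, 0.68, 0, 1],
  ],
)

```text
clock: 3.5
eef_pos: [612.5, -7.4, 231.0]
tcp_rot: [-3.141, 0.0, 0.598]
contact_force: [-0.6, 1.1, 0.1]
opening: -0.002
grasp_force: 0.0
```

```bash
python3 - <<'E'
from h import *
w=save('wrist','c_w.png');c=np.load('case.npy');s=save('scene','c_s.png')
w=cv2.imread('pics/c_w.png')
for P in [flapP(115,68,6,c[3]),flapP(115,-68,6,c[3]),flapP(115,0,6,c[3]),(-75,70,40),(-75,-70,40),(75,70,40),(75,-70,40)]:
    cv2.circle(w,tuple(int(v) for v in proj('wrist',case2w(P,c))),3,(255,0,255),-1)
cv2.imwrite('pics/c_w2.png',np.hstack([cv2.resize(w,(400,300)),cv2.resize(cv2.imread('pics/c_s.png')[60:300,150:470],(400,300))]))
E
```

```text
(no output)
```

View pics/c_w2.png

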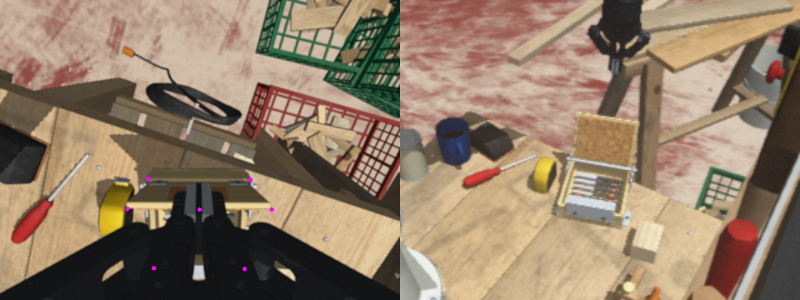

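Projected corners agree with the wrist view (flap at about (150–250,180) in the left half). I'll descend behind the flap and make first contact.

>>> carry_out(
  series=[
    [0, 0, 0, 0, 0, 0.2, 1],
    [0, 0, 0, 0, 0, 0.4, 1],
    [0, 0, 0, 0, 0, 0.5, 1],
    [0, 0, 0, -0.06, 0, 0.5, 1],
    [0, 0, 0, -0.12, 0, 0.5, 1],
    [0, 0, 0, -0.16, 0, 0.5, 1],
    [0, 0, 0, -0.2, 0, 0.5, 1],
    [0, 0, 0, -0.2, 0, 0.5, 1],
  ],
)

```text
clock: 4.6
eef_pos: [570.7, -35.9, 106.9]
tcp_rot: [3.141, -0.001, 0.595]
contact_force: [0.4, -0.3, -0.2]
opening: 0.003
grasp_force: 0.0
```

```bash
cat >> h.py <<'E'
def st():
    s=r.sense();c=np.load('case.npy');R=Ro.from_euler('z',c[2])
    print('t',s['clock'],'case pos',np.round(R.inv().apply(s['eef_pos']-[c[0],c[1],0]),1),'F',np.round(R.inv().apply(s['contact_force']),1))
E
python3 -c "from h import *;st()"
```

```text
t 4.6 case pos [ 99.5  -0.7 106.9] F [ 0.2 -0.5 -0.2]
```

>>> carry_out(
  series=[
    [0, 0, 0, -0.03, 0, 0.02, 1],
    [0, 0, 0, -0.058, 0, 0.04, 1],
    [0, 0, 0, -0.09, 0, 0.041, 1],
    [0, 0, 0, -0.118, 0, 0.042, 1],
    [0, 0, 0, -0.14, 0, 0.047, 1],
    [0, 0, 0, -0.16, 0, 0.053, 1],
    [0, 0, 0, -0.18, 0, 0.062, 1],
    [0, 0, 0, -0.2, 0, 0.073, 1],
  ],
)

```text
clock: 5.6
eef_pos: [529.5, -63.7, 88.0]
tcp_rot: [3.141, -0.0, 0.596]
contact_force: [0.1, 0.1, 1.1]
opening: -0.001
grasp_force: 0.6
```

```bash
python3 - <<'E'
from h import *
st();save('scene','d_s.png');save('top','d_t.png')
a=cv2.imread('pics/d_s.png')[120:280,210:410];b=cv2.imread('pics/d_t.png')[90:250,200:400]
cv2.imwrite('pics/d.png',np.hstack([cv2.resize(x,(400,320)) for x in (a,b)]))
E
```

```text
t 5.6 case pos [49.8 -0.6 88. ] F [ 0.1 -0.   1.1]
```

View pics/d.png

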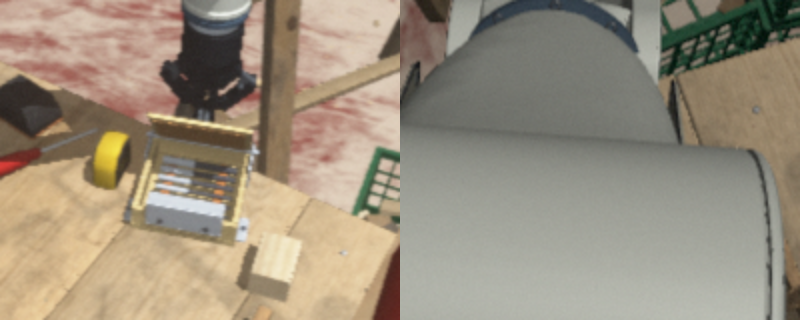

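The scene view shows the flap folding over, at about 50° and pushed from behind, with the tape measure and block undisturbed. I'll keep going.

>>> carry_out(
  series=[
    [0, 0, 0, -0.018, 0, 0.012, 1],
    [0, 0, 0, -0.036, 0, 0.024, 1],
    [0, 0, 0, -0.065, 0, 0.057, 1],
    [0, 0, 0, -0.086, 0, 0.096, 1],
    [0, 0, 0, -0.1, 0, 0.134, 1],
    [0, 0, 0, -0.103, 0, 0.15, 1],
    [0, 0, 0, -0.103, 0, 0.16, 1],
    [0, 0, 0, -0.103, 0, 0.16, 1],
  ],
)

```text
clock: 6.7
eef_pos: [507.7, -77.9, 48.0]
tcp_rot: [-3.141, 0.001, 0.596]
contact_force: [-2.5, -0.9, 3.4]
opening: 0.002
grasp_force: 1.5
```

```bash
python3 -c "from h import *;st()"
```

```text
t 6.7 case pos [23.8 -0.1 48. ] F [-2.6  0.6  3.4]
```

>>> carry_out(
  series=[
    [0, 0, 0, 0, 0, 0.004, 1],
    [0, 0, 0, 0, 0, 0.006, 1],
    [0, 0, 0, 0, 0, 0.006, 1],
  ],
)

```text
clock: 7.08
eef_pos: [508.0, -77.9, 47.4]
tcp_rot: [-3.141, 0.001, 0.596]
contact_force: [-5.9, -1.8, 15.3]
opening: -0.002
grasp_force: 8.3
```

```bash
python3 - <<'E'
from h import *
st();save('scene','e_s.png')
a=cv2.imread('pics/e_s.png')[140:260,240:390]
cv2.imwrite('pics/e.png',cv2.resize(a,(750,600),interpolation=2))
E
```

```text
t 7.075 case pos [24.  -0.2 47.4] F [-5.9  1.9 15.3]
```

View pics/e.png

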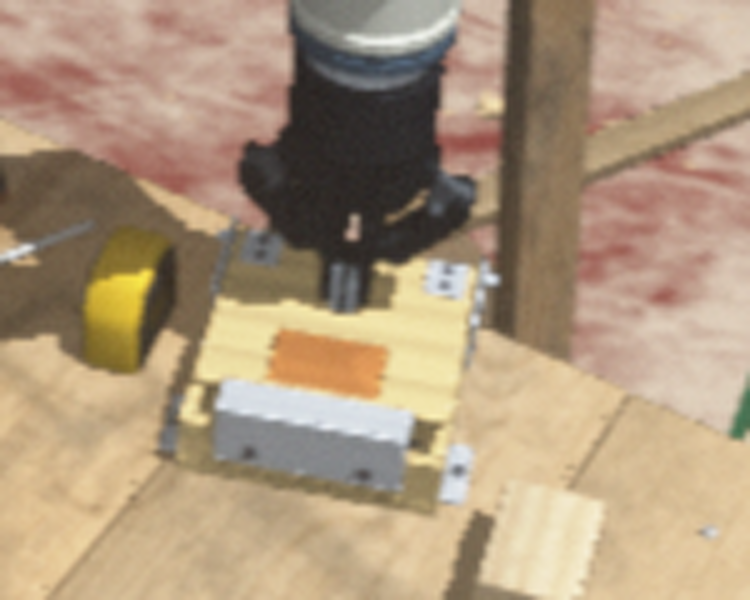

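The flap lies flat, with its front edge just at the lip at about (330,390). The fingertip stands on bare panel behind the orange ramp, and 15 N confirms the flap bottoms on the tray. Now I'll slide it home.

>>> carry_out(
  series=[
    [0, 0, 0, -0.015, 0, -0.001, 1],
    [0, 0, 0, -0.03, 0, -0.001, 1],
    [0, 0, 0, -0.045, 0, -0.001, 1],
    [0, 0, 0, -0.06, 0, -0.001, 1],
    [0, 0, 0, -0.075, 0, -0.001, 1],
    [0, 0, 0, -0.09, 0, -0.001, 1],
    [0, 0, 0, -0.1, 0, -0.001, 1],
    [0, 0, 0, -0.11, 0, -0.001, 1],
  ],
)

```text
clock: 8.12
eef_pos: [488.0, -93.1, 47.7]
tcp_rot: [3.139, -0.004, 0.595]
contact_force: [5.2, 4.4, 4.6]
opening: 0.003
grasp_force: 3.6
```

```bash
python3 -c "from h import *;st()"
```

```text
t 8.125 case pos [-1.  -1.6 47.7] F [6.7 0.7 4.6]
```

>>> carry_out(
  series=[
    [0, 0, 0, -0.014, 0, 0.001, 1],
    [0, 0, 0, -0.028, 0, 0.001, 1],
    [0, 0, 0, -0.042, 0, 0.001, 1],
    [0, 0, 0, -0.056, 0, 0.001, 1],
    [0, 0, 0, -0.07, 0, 0.001, 1],
    [0, 0, 0, -0.08, 0, 0.001, 1],
    [0, 0, 0, -0.088, 0, 0.001, 1],
    [0, 0, 0, -0.088, 0, 0.001, 1],
  ],
)

```text
clock: 9.12
eef_pos: [471.7, -104.8, 47.8]
tcp_rot: [3.138, -0.007, 0.594]
contact_force: [10.8, 12.7, 2.2]
opening: -0.002
grasp_force: 9.8
```

```bash
python3 -c "from h import *;st()"
```

```text
t 9.125 case pos [-21.1  -2.   47.8] F [16.1  4.5  2.2]
```

>>> carry_out(
  series=[
    [0, 0, 0, -0.006, 0, 0.002, 1],
    [0, 0, 0, -0.012, 0, 0.002, 1],
    [0, 0, 0, -0.012, 0, 0.002, 1],
    [0, 0, 0, -0.012, 0, 0.002, 1],
  ],
)

```text
clock: 9.62
eef_pos: [471.7, -105.5, 47.8]
tcp_rot: [3.136, -0.012, 0.593]
contact_force: [19.1, 24.8, 0.7]
opening: -0.003
grasp_force: 15.1
```

```bash
python3 -c "from h import *;st()"
```

```text
t 9.625 case pos [-21.5  -2.6  47.8] F [29.8  9.8  0.7]
```

The force rose to 30 N with almost no travel, which means the flap is at its stop. I'll release and lift clear.

>>> carry_out(
  series=[
    [0, 0, 0, 0.012, 0, -0.002, 1],
    [0, 0, 0, 0.025, 0, -0.01, 1],
    [0, 0, 0, 0.03, 0, -0.06, 1],
    [0, 0, 0, 0.03, 0, -0.2, 1],
    [0, 0, 0, 0.1, 0, -0.4, 1],
    [0, 0, 0, 0.3, 0, -0.6, 1],
    [0, 0, 0, 0.5, 0, -0.6, 1],
    [0, 0, 0, 0.7, 0, -0.6, 1],
  ],
)

```text
clock: 10.62
eef_pos: [611.1, -8.4, 198.1]
tcp_rot: [3.14, -0.001, 0.596]
contact_force: [1.0, -0.0, -0.2]
opening: -0.003
grasp_force: 0.0
```

```bash
python3 - <<'E'
from h import *
st();save('scene','f_s.png')
c=np.load('case.npy')
a=cv2.imread('pics/f_s.png')
for n in (0,25):print(n,proj('scene',case2w(flapP(76,0,6,0,n),c)))
cv2.imwrite('pics/f.png',cv2.resize(a[140:260,240:390],(750,600),interpolation=2))
E
```

```text
t 10.625 case pos [148.4  -0.7 198.1] F [ 0.8 -0.6 -0.2]
0 [306.5442971  208.25261077]
25 [304.87420293 214.90158717]
```

View pics/f.png

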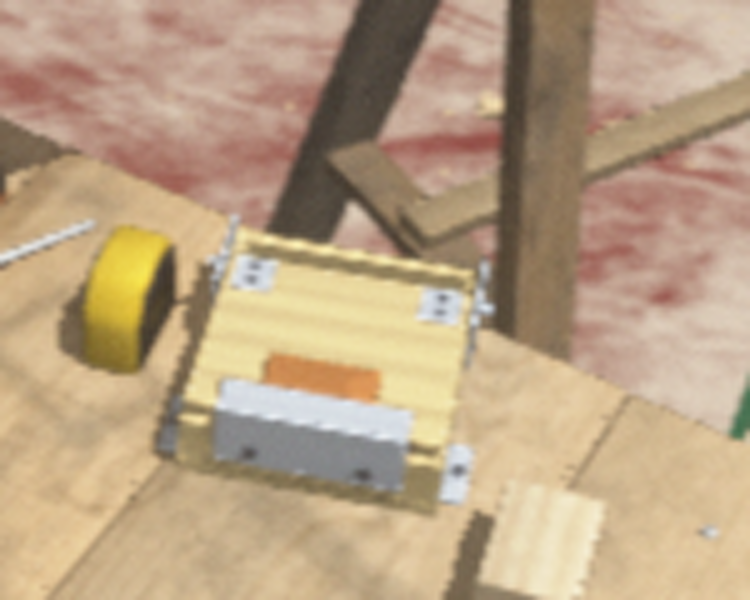

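The flap lies flat with the ramp slid up against the lip at about (320,375). The tray rim shows behind the hinge, and the bystanders have not moved.

```bash
python3 -c "from rig import r;print(r.sign_off())"
```

```text
the job is handed in; nothing more can be done
None
```

The case is closed and handed in: the flap is down flat and pushed to its stop under the lip, it stayed shut when released, and no loose item visibly moved. The sign-off returned no verdict.

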